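# Zero the batch counter and gauge two spacer posts

## Robot

A 6-joint arm with a two-finger parallel gripper is mounted at the origin on the work surface. World frame = base frame: x ahead of the robot, y to its left, z up, the work surface at z = 0. Lengths are in m, angles in rad, forces in N, time in s.
With the tool pointing down it reaches from about 0.275 to 0.75 m from the base axis. Payload 10.2 kg.
Tool frame: the origin (TCP) lies midway between the tips of the shut fingers; the grasp point (between the pads) lies 19 mm behind it; z points along the fingers, y is the line along which they close (so a half turn about z gives the same grasp; the last joint's range is limited). The gripper opens to 85 mm and grips with 20 to 120 N. Pads are 22 mm wide; open, the fingers measure 114 mm over their backs; the gripper's body (76 mm by 85 mm) begins 54 mm behind the grasp point. The pads swing forward as they close: fully open they stand 13 mm farther back than shut.
Start: joints at [-1.499, 0.313, 1.498, -0, 1.331, -0.223], TCP at [0.153, -0.502, 0.231] pointing down, gripper open.
Joint ranges: [-2.94, 2.94], [-0.97, 2.17], [0.19, 2.56], [-1.23, 4.37], [0.02, 3.11], [-2.88, 2.88]. Speed limits (rad/s): [2.39, 2.39, 3.01, 3.14, 3.14, 3.14].

## Interface

Orientations are given as a unit quaternion [x, y, z, w].
In Python, from bench import get_obs, snapshot, finish_job gives the robot as it stands.
- The arm moves only by the tool step_arm, never from a script. Its argument "series" is a list of rows, each a list of 3 entries, a list of its own where there are three numbers: the shift along the tool's x, y, z in m, then the turn, a rotation vector about the tool's x, y, z in degrees, then the opening, from 0 (shut) to 1 (fully open). In form: [[[dx, dy, dz], [rx, ry, rz], hand], ...]. A call has exactly 10 rows; each row shifts and turns the commanded pose from where the row before left it, along the tool's axes as they then stand; what a row does not reach is not made up. A row lasts 1/12 s, in which the tool goes at most 41.7 mm and 7.16 degrees, less where a joint would pass 70% of its speed; a pose out of reach is approached as far as the arm can. A call with a gripper value outside its range is refused whole. The fingers move at their own pace and stop on an object; "squeeze" is the grip in N (left out, the last holds). Time passes only in rows, so rows that do not move let the fingers close, or fill a call up. It gives the time, the measured TCP pose, the force, the opening and the grip force at its end, in the units of the state.
- get_obs(): the state, without advancing time (a new reading comes with each control period).
- snapshot(name): name is "scene" or "top" or "wrist"; returns a dict with "img" (480x640x3 uint8, red, green, blue), "mtx" (3x3 intrinsics, pixels), "world_from_camera" (4x4, takes a point from camera to world coordinates). Camera axes: x right, y down, z forward; pixel columns grow to the right and rows downward; lengths in m; the calibration is good to about 2 mm. The wrist camera is an equidistant fisheye: a pixel r from the principal point sees the ray r / f radians off the axis. A picture is of the moment at which its call begins. There is no depth.
- finish_job(): hands the job in; it is judged then, once.
The state is a dict: "time_s": time; "q": joint angles; "dq": joint speeds; "joint_torque": joint torques, N m; "tool_pos": TCP position; "tool_rot": TCP orientation; "force": force on the tool from outside, world axes, zero at the start; "wrist_torque": the same for the moment, N m; "finger_gap": finger opening in m; "grip_force": force on a finger pad.
Only numpy, scipy, OpenCV 4.12 (cv2) and the standard library are available. Lean on these libraries where they do the work, as an engineer would, in place of code of your own. Each camera call takes 0.05 s, during which the arm holds its last target. There are 200 camera calls.

## Task

Start a new gauging batch at the sampler bench: first turn the counter's knob back, counter-clockwise from above, until its pointer is home at the zero stop; then slide the shutter on the gauge fully open, away from the bore; then sort the two metal posts. Drop the post that fits the bore down through it, into the gauge's catch, and stand the one that is too thick upright in the white reject tray. Do not knock over the flask, the beaker or the wash bottle.

Things in the scene. Friction and masses are not known exactly. Their poses are not given: they have to be found in the camera images.
- counter: Batch counter, fixed, may stand turned: white case 120 x 120 x 50 mm, round paper dial on top (face at 52 mm). Origin under the case's centre; its z is the knob's axis. Zero lies along its +x; the scale runs clockwise (from above), a tick every 0.3 rad. A steel stop pin, 6 mm thick, 8 mm high, stands beside zero, 44 mm from the axis.
- counter_knob (a joint): Turn of the counter's knob in rad: 0 = pointer at the zero stop, grows clockwise seen from above, up to 2.4. It stays where it is left. Turn it counter-clockwise to zero it.
- knob_grip (a point): Grip point on the axis of the black knob, 84 mm above the bench; turns with it. The knob is a bar 42 mm long (point's x), 14 mm thick (y), its sides 59 to 91 mm above the bench, on a skirt of 22 mm radius. A thin black pointer reaches 47 mm out along +x at dial level; a white line on the bar's top marks the same side.
- gauge: Go gauge, fixed, may stand turned: steel plate 15 mm thick, top 75 mm above the bench, x from -45 to 115 mm, 90 mm wide in y, on side walls. A vertical 36 mm bore (mouth bevelled 2 mm) goes through it over the origin; below is the catch, a clear-fronted closed space 80 x 78 mm, floor at 4 mm. Origin on the bench under the bore; +x is the way the shutter opens (away from the robot).
- bore (a point): Centre of the bore's mouth, on the top face of the gauge plate, 75 mm above the bench; axes as the gauge.
- shutter (a joint): Travel of the shutter in m: 0 = over the bore, 0.070 = fully open at its end stop; it slides along the gauge's +x and stays where it is left.
- shutter_tab (a point): Grip point in the shutter's black tab, 10 mm below its top; axes as the gauge. The shutter is a dark steel slide 56 x 64 x 4 mm on the gauge plate; the tab on it is 26 mm long in x, 12 mm thick in y, 34 mm tall, its top 113 mm above the bench. With the shutter shut the tab is 14 mm past the bore's axis in +x.
- post_a: The thinner spacer post: a solid aluminium cylinder, 33 mm diameter, 55 mm tall, 127 g, standing on the bench; it fits the 36 mm bore. Origin at the centre of its underside, z up its axis.
- post_a_mid (a point): Centre of post_a, halfway up its axis.
- post_b: The thicker spacer post: a solid aluminium cylinder, 39 mm diameter, 55 mm tall, 177 g, standing on the bench; it does not go through the bore. Origin at the centre of its underside, z up its axis.
- post_b_mid (a point): Centre of post_b, halfway up its axis.
- tray: White reject tray, open box 110 x 110 mm, 20 mm high, walls and floor 4 mm, fixed to the bench, may stand turned. Origin at the centre of its underside.
- flask: Conical glass flask, 82 mm wide at the foot, 124 mm tall, standing loose. Origin at the centre of its underside. Not to be knocked over.
- beaker: Glass beaker, 68 mm wide, 90 mm tall, standing loose. Origin at the centre of its underside. Not to be knocked over.
- wash_bottle: White plastic wash bottle, 64 mm wide, 150 mm tall, standing loose. Origin at the centre of its underside. Not to be knocked over.
There are look-alikes about, which are no part of the job. Of the things that look like the tray, the smaller one is meant. Leave any yellow look-alike of the counter alone.

How it is judged:
On the way, in this order (a step that is already met when the one before it is completed fails the run):
1. the counter's knob is turned back to its zero stop (value of joint counter_knob below 0.06 rad), for 0.2 s.
2. the shutter is slid fully open (value of joint shutter above 0.06 m), for 0.2 s.
3. the thinner post has gone through the bore into the catch, or the thicker post stands in the reject tray (((horizontal distance between post_a_mid and gauge below 0.04 m and z of post_a_mid in the frame of gauge below 0.045 m and linear speed of post_a below 0.02 m/s) or (horizontal distance between post_b_mid and tray below 0.055 m and z of post_b_mid in the frame of tray below 0.04 m and angle between post_b's own z axis and vertical below 0.15 rad and linear speed of post_b below 0.02 m/s))), for 0.2 s.
At the end, for the whole second after the job is handed in: Knob at rest within 0.06 rad of the zero stop; shutter open at least 60 of its 70 mm; thinner post at rest in the catch (its centre under 45 mm above the bench, within 40 mm of the bore axis); thicker post at rest on the reject tray's floor, upright within 0.15 rad (value of joint counter_knob below 0.06 rad and velocity of joint counter_knob below 0.1 rad/s and value of joint shutter above 0.06 m and horizontal distance between post_a_mid and gauge below 0.04 m and z of post_a_mid in the frame of gauge below 0.045 m and linear speed of each of post_a, post_b below 0.02 m/s and horizontal distance between post_b_mid and tray below 0.055 m and z of post_b_mid in the frame of tray below 0.04 m and angle between post_b's own z axis and vertical below 0.15 rad); the robot touches nothing.
It fails at once if the flask is knocked over (angle between flask's own z axis and vertical above 0.6 rad).
It fails at once if the beaker is knocked over (angle between beaker's own z axis and vertical above 0.6 rad).
It fails at once if the wash bottle is knocked over (angle between wash_bottle's own z axis and vertical above 0.6 rad).
It also fails if it takes over 67 s, if anything falls off the work surface, if the arm or the gripper's body presses on something with over 40 N, if the wrist force passes 120 N, or if a joint passes its speed limit or range.

## Working session

There is one attempt and no reset: what is moved stays moved. The work goes in short steps, Python scripts to look and compute and a tool call to move; the robot and the scene stay as the last step left them, time stands still between calls to the robot, and variables do not carry over. Pictures are saved under pics/ and viewed, at most 10 in all, crops included, and the job is handed in when it is done.

Besides the shell and the picture viewer there is one more tool, called after "Emit:" as name([rows], argument=value, ...), one row to a line, values as JSON. step_arm: Moves the arm, as the interface text tells. Its arguments: {"type":"object","properties":{"series":{"type":"array"},"squeeze":{"type":"number"}},"required":["series"]}

```bash
mkdir -p pics; ls
python3 - <<'E'
from bench import *
import cv2,pickle
d={}
for n in("scene","top","wrist"):
    s=snapshot(n);d[n]=s;cv2.imwrite(f"pics/{n}0.png",s["img"][:,:,::-1]);print(n,s["mtx"].round(1).tolist(),s["world_from_camera"].round(3).tolist())
pickle.dump(d,open("s0.pkl","wb"));print(get_obs())
E
```

```text
pics
scene [[544.5, 0.0, 316.3], [0.0, 544.5, 237.5], [0.0, 0.0, 1.0]] [[0.331, 0.524, -0.785, 1.558], [0.944, -0.192, 0.27, -0.342], [-0.009, -0.83, -0.558, 0.84], [0.0, 0.0, 0.0, 1.0]]
top [[483.9, 0.0, 313.0], [0.0, 483.9, 246.3], [0.0, 0.0, 1.0]] [[0.026, -0.997, 0.071, 0.451], [-1.0, -0.027, -0.012, 0.015], [0.014, -0.07, -0.997, 1.135], [0.0, 0.0, 0.0, 1.0]]
wrist [[371.6, 0.0, 319.6], [0.0, 371.6, 230.5], [0.0, 0.0, 1.0]] [[0.29, -0.921, -0.261, 0.219], [-0.957, -0.279, -0.08, -0.482], [0.001, 0.273, -0.962, 0.372], [0.0, 0.0, 0.0, 1.0]]
{'time_s': 0.15, 'q': array([-1.49940769e+00,  3.13338096e-01,  1.49823873e+00,  5.12299975e-06,
        1.33101394e+00, -2.23419648e-01]), 'dq': array([-0.00029507, -0.00071424, -0.00176618, -0.00058992,  0.00149583,
        0.00040091]), 'joint_torque': array([ 1.83789554e-03, -4.12367070e+01, -2.59796154e+01, -2.00463719e-04,
        3.22241001e-03, -7.25777710e-06]), 'tool_pos': array([ 0.15250808, -0.50216389,  0.23086701]), 'tool_rot': array([ 9.89155632e-01,  1.46870302e-01,  4.03802202e-05, -4.97426213e-04]), 'force': array([-0.29418341,  0.02164192,  0.15456154]), 'wrist_torque': array([-0.01353135,  0.00444242, -0.00701505]), 'grip_force': 0.0, 'finger_gap': 0.0851397716443979}
```

View pics/top0.png

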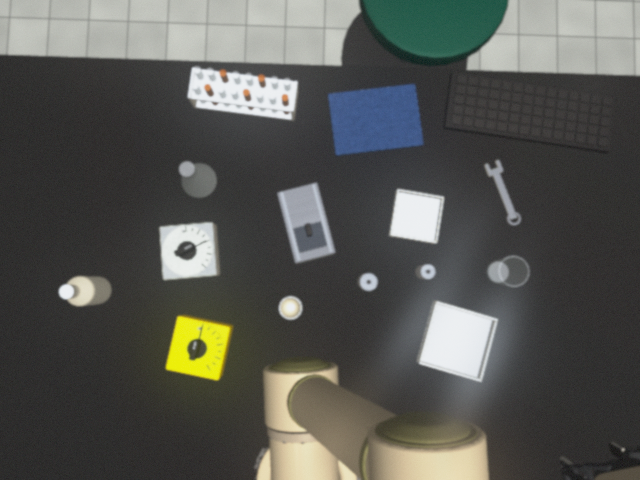

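View pics/scene0.png

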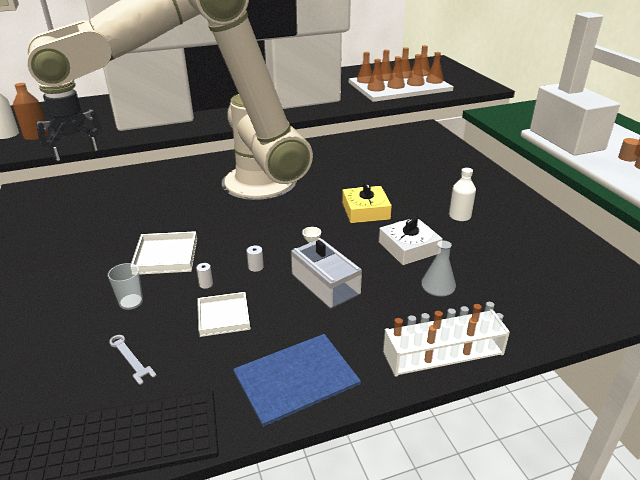

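The top view shows:
- the white counter at (188,250), with a yellow look-alike at (199,348)
- the gauge at (307,222)
- posts at (368,282) and (427,271)
- trays at (417,216), smaller, and (458,341), larger; the smaller is the one meant
- the flask at about (198,180), the beaker at (513,271), the bottle at (85,291) and a small pot at (290,307)

I'll confirm these in enlarged crops.

Run:
```python
import cv2
im=cv2.imread("pics/top0.png")
cv2.imwrite("pics/c1.png",cv2.resize(im[170:320,270:450],None,fx=4,fy=4,interpolation=cv2.INTER_CUBIC))
cv2.imwrite("pics/c2.png",cv2.resize(im[210:290,150:230],None,fx=7,fy=7,interpolation=cv2.INTER_CUBIC))
```

```text
(no output)
```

View pics/c1.png

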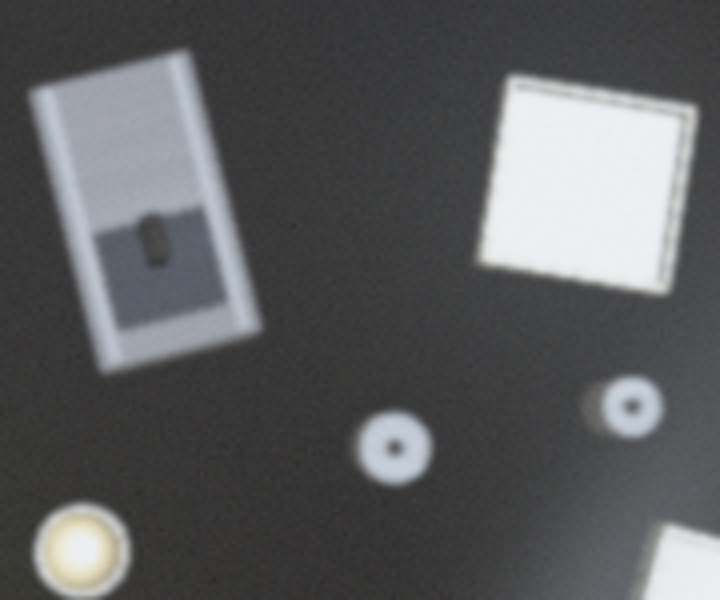

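View pics/c2.png

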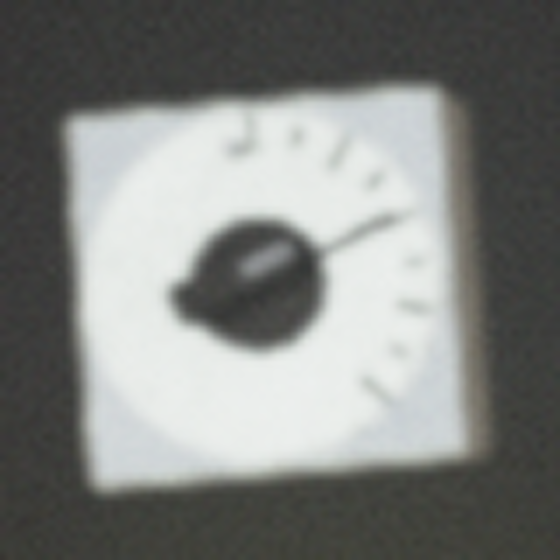

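The thick post (post_b) is the disc at c1 (395,447), 77 px across. The thin one (post_a) is at (630,407), 62 px across. In c2 the counter's pointer tip is at (408,212), the skirt centre at (260,284), and zero with its pin near (247,140). Next I'll turn these into positions.

```bash
cat > h.py <<'E'
import numpy as np,pickle
from scipy.spatial.transform import Rotation as R
def w(s,px,z):
    px=np.atleast_2d(px).astype(float)
    d=np.c_[px,np.ones(len(px))]@np.linalg.inv(s["mtx"]).T@s["world_from_camera"][:3,:3].T
    o=s["world_from_camera"][:3,3]
    return (o+d*((z-o[2])/d[:,2])[:,None])[:,:2]
def box(P):  # centre, edge lengths, edge angles (deg)
    e=np.roll(P,-1,0)-P
    return P.mean(0).round(4),np.linalg.norm(e,axis=1).round(4),np.degrees(np.arctan2(e[:,1],e[:,0])).round(1)
E
python3 - <<'E'
from h import *
s=pickle.load(open("s0.pkl","rb"))["top"]
c1=lambda p:np.array(p)/4+[269.6,169.6]
c2=lambda p:np.array(p)/7+[149.6,209.6]
P=w(s,c1([(33,90),(187,50),(262,330),(104,373)]),.075);print("gauge",box(P))
u=(P[0]+P[1]-P[2]-P[3]);u/=np.linalg.norm(u);b=P.mean(0)-.035*u;print("bore",b,"yaw",np.degrees(np.arctan2(u[1],u[0])))
t=w(s,c1((153,230)),.113);print("tab top",t,(t-b)@u, np.cross(u,(t-b)[0]))
print("a",w(s,c1((631,407)),.055),"b",w(s,c1((395,447)),.055))
print("tray",box(w(s,c1([(508,75),(698,105),(667,295),(478,264)]),.02)))
P=w(s,c2([(67,118),(440,88),(470,458),(95,490)]),.05);print("counter",box(P))
k=w(s,c2((260,284)),.057);p=w(s,c2((408,212)),.054);z=w(s,c2((247,135)),.052)
for n,v in(("skirt",k),("ptr",p),("zero",z)):print(n,v,np.degrees(np.arctan2(*(v-P.mean(0))[0][::-1])))
print("pot",w(s,(290,307),.05),"flask",w(s,(199,181),0),"flasktop",w(s,(187,169),.124),"bottle",w(s,(95,291),0))
print(R.from_quat([0.98916,0.14687,0,-.0005]).as_matrix().round(3))
E
```

```text
gauge (array([0.5793, 0.0181]), array([0.0881, 0.1607, 0.0898, 0.1614]), array([ -73.6, -163.7,  106.8,   15.7]))
bore [0.54568891 0.00839312] yaw 16.02974211200779
tab top [[0.5641732  0.01415418]] [0.01935644] 0.0004328817400063986
a [[ 0.47863336 -0.25569751]] b [[ 0.45283767 -0.12398783]]
tray (array([ 0.6082, -0.238 ]), array([0.1124, 0.1131, 0.1111, 0.1124]), array([-97.4, 171.2,  82.2,  -8.1]))
counter (array([0.5105, 0.281 ]), array([0.1195, 0.1192, 0.1193, 0.1195]), array([ -83.7, -173.1,   96.4,    7. ]))
skirt [[0.51127655 0.2818911 ]] 50.69208756768317
ptr [[0.53573822 0.23660945]] -60.39550825241569
zero [[0.55918737 0.28941525]] 9.83727554492993
pot [[0.39128125 0.04898201]] flask [[0.67906727 0.27448423]] flasktop [[0.67902046 0.27241656]] bottle [[0.41378681 0.50389423]]
[[ 0.957  0.291 -0.   ]
 [ 0.291 -0.957  0.001]
 [ 0.    -0.001 -1.   ]]<stdin>:7: DeprecationWarning: Arrays of 2-dimensional vectors are deprecated. Use arrays of 3-dimensional vectors instead. (deprecated in NumPy 2.0)
```

The sizes match the given ones (case 119 mm, tray 112 mm, gauge 161 x 89 mm), and the pointer is about 67° from zero. First I'll turn the tool to line up with the bar, then travel to the counter.

Emit:
step_arm([
  [[0,0,0],[0,0,-7],1],
  [[0,0,0],[0,0,-7],1],
  [[0,0,0],[0,0,-7],1],
  [[0,0,0],[0,0,-7],1],
  [[0,0,0],[0,0,-7],1],
  [[0,0,0],[0,0,-7],1],
  [[0,0,0],[0,0,-7],1],
  [[0,0,0],[0,0,-7],1],
  [[0,0,0],[0,0,-7],1],
  [[0,0,0],[0,0,-7],1],
])

```text
time_s: 0.98
tool_pos: [0.1525, -0.5022, 0.231]
tool_rot: [0.724, 0.69, 0.0, -0.0]
force: [-0.1, 0.0, 0.2]
finger_gap: 0.0853
grip_force: 0.0
```

Emit:
step_arm([
  [[0,0,0],[0,0,-6.5],1],
  [[0,0,0],[0,0,-6.5],1],
  [[0,0,0],[0,0,-6.5],1],
  [[0,0,0],[0,0,-6.5],1],
  [[0,0,0],[0,0,-6.5],1],
  [[0.023,0.032,0],[0,0,0],1],
  [[0.023,0.032,0],[0,0,0],1],
  [[0.023,0.032,0],[0,0,0],1],
  [[0.023,0.032,0],[0,0,0],1],
  [[0.023,0.032,0],[0,0,0],1],
])

```text
time_s: 1.82
tool_pos: [0.2358, -0.3218, 0.2311]
tool_rot: [0.505, 0.863, 0.0, -0.0]
force: [0.8, -0.5, -0.5]
finger_gap: 0.0856
grip_force: 0.0
```

Emit:
step_arm([
  [[0.023,0.032,0],[0,0,0],1],
  [[0.023,0.032,0],[0,0,0],1],
  [[0.023,0.032,0],[0,0,0],1],
  [[0.023,0.032,0],[0,0,0],1],
  [[0.023,0.032,0],[0,0,0],1],
  [[0.023,0.032,0],[0,0,0],1],
  [[0.023,0.032,0],[0,0,0],1],
  [[0.023,0.032,0],[0,0,0],1],
  [[0.023,0.032,0],[0,0,0],1],
  [[0.023,0.032,0],[0,0,0],1],
])

```text
time_s: 2.65
tool_pos: [0.4017, 0.036, 0.2314]
tool_rot: [0.504, 0.863, 0.0, 0.0]
force: [1.8, -1.5, -0.8]
finger_gap: 0.0852
grip_force: 0.0
```

```bash
cat >> h.py <<'E'
def to(x,y,z,yaw,o=None):
    from bench import get_obs
    o=o or get_obs();M=R.from_quat(o["tool_rot"]).as_matrix()
    c,s_=np.cos(np.radians(yaw)),np.sin(np.radians(yaw))
    T=np.array([[c,s_,0],[s_,-c,0],[0,0,-1]])
    d=np.array([x,y,z])-o["tool_pos"]
    print("now",o["tool_pos"].round(4),"shift now-frame",(M.T@d).round(4),"shift final-frame",(T.T@d).round(4),"turn",np.degrees(R.from_matrix(M.T@T).as_rotvec()).round(1))
E
python3 -c "
from h import *;to(.511,.2815,.16,119.6)"
```

```text
now [0.4017 0.036  0.2314] shift now-frame [0.1603 0.2157 0.0714] shift final-frame [0.1595 0.2163 0.0714] turn [ 0.   0.  -0.2]
```

Emit:
step_arm([
  [[0.023,0.031,0],[0,0,-0.2],1],
  [[0.023,0.031,0],[0,0,0],1],
  [[0.023,0.031,0.01],[0,0,0],1],
  [[0.023,0.031,0.01],[0,0,0],1],
  [[0.023,0.031,0.01],[0,0,0],1],
  [[0.023,0.031,0.01],[0,0,0],1],
  [[0.021,0.03,0.01],[0,0,0],1],
  [[0,0,0.01],[0,0,0],1],
  [[0,0,0.01],[0,0,0],1],
  [[0,0,0],[0,0,0],1],
])

```text
time_s: 3.48
tool_pos: [0.5097, 0.278, 0.1589]
tool_rot: [0.503, 0.864, -0.002, -0.001]
force: [-0.8, 0.5, -0.3]
finger_gap: 0.0857
grip_force: 0.0
```

Run:
```python
from h import *
from bench import *
import cv2
s=snapshot("wrist");o=get_obs();pickle.dump(s,open("w1.pkl","wb"))
im=s["img"][:,:,::-1].copy()
# overlay predicted knob bar top (z=.091), axis and zero pin
def proj(p):
    c=(np.linalg.inv(s["world_from_camera"])@np.r_[p,1])[:3];th=np.arctan2(np.hypot(*c[:2]),c[2]);r=th*s["mtx"][0,0]/np.hypot(*c[:2]);return (c[:2]*r+s["mtx"][:2,2])
a=np.radians(-60.4);k=np.array([.511,.2815])
for p in([*k,.091],[*(k+.021*np.array([np.cos(a),np.sin(a)])),.091],[*(k-.021*np.array([np.cos(a),np.sin(a)])),.091],[*(k+.047*np.array([np.cos(a),np.sin(a)])),.053]):
    q=proj(p);print(q);cv2.circle(im,tuple(int(v) for v in q.round()),2,(0,0,255),-1)
x,y=[int(v) for v in proj([*k,.091])];x0=max(0,min(340,x-150));y0=max(0,min(255,y-112))
print(x0,y0);cv2.imwrite("pics/w1.png",cv2.resize(im[y0:y0+225,x0:x0+300],None,fx=2.6,fy=2.6,interpolation=cv2.INTER_CUBIC))
to(.511,.2815,.066,119.6)
```

```text
[323.61722436 242.20330691]
[323.50540801 274.95684681]
[323.71274883 207.50226381]
[323.10474041 287.60917354]
173 130
now [0.5102 0.2778 0.1604] shift now-frame [0.0028 0.0028 0.0944] shift final-frame [0.0028 0.0026 0.0944] turn [-0.1 -0.  -0. ]
```

View pics/w1.png

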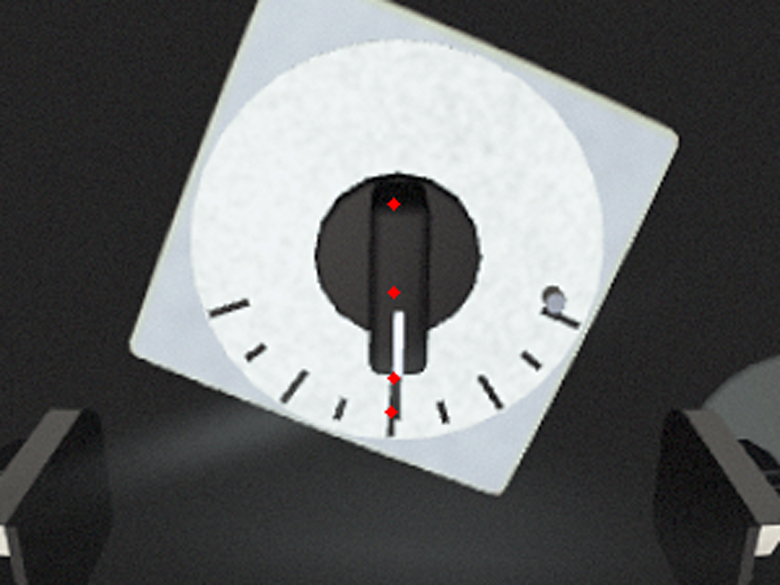

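The pointer sits on the 4th tick (1.2 rad), and the bar is in line with my prediction (at u≈398 against 394, about 1 mm). I'll go down and grip.

Emit:
step_arm([
  [[0.003,0.004,0.01],[0,0,0],1],
  [[0,0,0.012],[0,0,0],1],
  [[0,0,0.012],[0,0,0],1],
  [[0,0,0.012],[0,0,0],1],
  [[0,0,0.012],[0,0,0],1],
  [[0,0,0.012],[0,0,0],1],
  [[0,0,0.012],[0,0,0],1],
  [[0,0,0.012],[0,0,0],1],
  [[0,0,0],[0,0,0],1],
  [[0,0,0],[0,0,0],0],
], squeeze=30)

```text
time_s: 4.37
tool_pos: [0.5128, 0.2831, 0.0671]
tool_rot: [0.503, 0.864, -0.0, -0.0]
force: [-0.2, 0.4, 0.3]
finger_gap: 0.0752
grip_force: 0.0
```

Emit:
step_arm([
  [[0,0,0],[0,0,0],0],
  [[0,0,0],[0,0,0],0],
  [[0,0,0],[0,0,0],0],
  [[0,0,0],[0,0,0],0],
  [[0,0,0],[0,0,0],0],
  [[0,0,0],[0,0,0],0],
  [[0,0,0],[0,0,0],0],
  [[0,0,0],[0,0,0],0],
  [[0,0,0],[0,0,0],0],
  [[0,0,0],[0,0,0],0],
])

```text
time_s: 5.2
tool_pos: [0.5116, 0.2825, 0.0678]
tool_rot: [0.503, 0.864, -0.002, -0.001]
force: [-8.7, -7.4, 8.9]
finger_gap: 0.0137
grip_force: 32.3
```

Emit:
step_arm([
  [[0,0,0],[0,0,-6],0],
  [[0,0,0],[0,0,-6],0],
  [[0,0,0],[0,0,-6],0],
  [[0,0,0],[0,0,-6],0],
  [[0,0,0],[0,0,-6],0],
  [[0,0,0],[0,0,-6],0],
  [[0,0,0],[0,0,-6],0],
  [[0,0,0],[0,0,-6],0],
  [[0,0,0],[0,0,-6],0],
  [[0,0,0],[0,0,-6],0],
])

```text
time_s: 6.03
tool_pos: [0.511, 0.2817, 0.0678]
tool_rot: [0.001, 1.0, -0.002, -0.003]
force: [-12.1, -11.9, 13.4]
finger_gap: 0.0133
grip_force: 32.8
```

Emit:
step_arm([
  [[0,0,0],[0,0,-3],0],
  [[0,0,0],[0,0,-3],0],
  [[0,0,0],[0,0,-2],0],
  [[0,0,0],[0,0,-1],0],
  [[0,0,0],[0,0,0],0],
  [[0,0,0],[0,0,0],0],
  [[0,0,0],[0,0,0],0],
  [[0,0,0],[0,0,0],0],
  [[0,0,0],[0,0,0],0],
  [[0,0,0],[0,0,0],0],
])

```text
time_s: 6.87
tool_pos: [0.5109, 0.2815, 0.0678]
tool_rot: [-0.074, 0.997, -0.002, -0.003]
force: [-13.1, -12.6, 13.7]
finger_gap: 0.0136
grip_force: 40.9
```

```bash
python3 -c "
from h import *;from bench import *
o=get_obs();print(o['wrist_torque'],o['force']);to(.511,.2815,.066,186.6)"
```

```text
[-2.04141193  2.17682547 -0.94091286] [-13.09211755 -12.57263917  13.70165495]
now [0.5109 0.2815 0.0678] shift now-frame [-0.0001 -0.      0.0018] shift final-frame [-0.0001 -0.      0.0018] turn [-0.2 -0.4  1.9]
```

Emit:
step_arm([
  [[0,0,0],[0,0,-1],0],
  [[0,0,0],[0,0,-1],0],
  [[0,0,0],[0,0,0],0],
  [[0,0,0],[0,0,0],0],
  [[0,0,0],[0,0,0],0],
  [[0,0,0],[0,0,0],1],
  [[0,0,0],[0,0,0],1],
  [[0,0,0],[0,0,0],1],
  [[0,0,0],[0,0,0],1],
  [[0,0,0],[0,0,0],1],
])

```text
time_s: 7.7
tool_pos: [0.5129, 0.2834, 0.0672]
tool_rot: [-0.092, 0.996, 0.0, 0.0]
force: [-0.8, -0.4, -0.3]
finger_gap: 0.0731
grip_force: 0.0
```

Emit:
step_arm([
  [[0,0,-0.005],[0,0,0],1],
  [[0,0,-0.01],[0,0,0],1],
  [[0,0,-0.015],[0,0,0],1],
  [[0,0,-0.015],[0,0,0],1],
  [[0,0,-0.015],[0,0,0],1],
  [[0,0,-0.015],[0,0,0],1],
  [[0,0,-0.015],[0,0,0],1],
  [[0,0,-0.015],[0,0,0],1],
  [[0,0,-0.01],[0,0,0],1],
  [[0,0,0],[0,0,0],1],
])

```text
time_s: 8.53
tool_pos: [0.5137, 0.2836, 0.1851]
tool_rot: [-0.092, 0.996, 0.0, 0.002]
force: [0.5, -0.7, -0.1]
finger_gap: 0.0854
grip_force: 0.0
```

Run:
```python
from h import *
from bench import *
import cv2
s=snapshot("wrist");im=s["img"][:,:,::-1]
cv2.imwrite("pics/w2.png",cv2.resize(im[100:340,170:480],None,fx=2.5,fy=2.5,interpolation=cv2.INTER_CUBIC))
to(.560,.0125,.18,196)
```

```text
now [0.5132 0.2834 0.1834] shift now-frame [ 0.0038 -0.2749  0.0034] shift final-frame [ 0.0297 -0.2733  0.0034] turn [ 0.   0.1 -5.4]
```

View pics/w2.png

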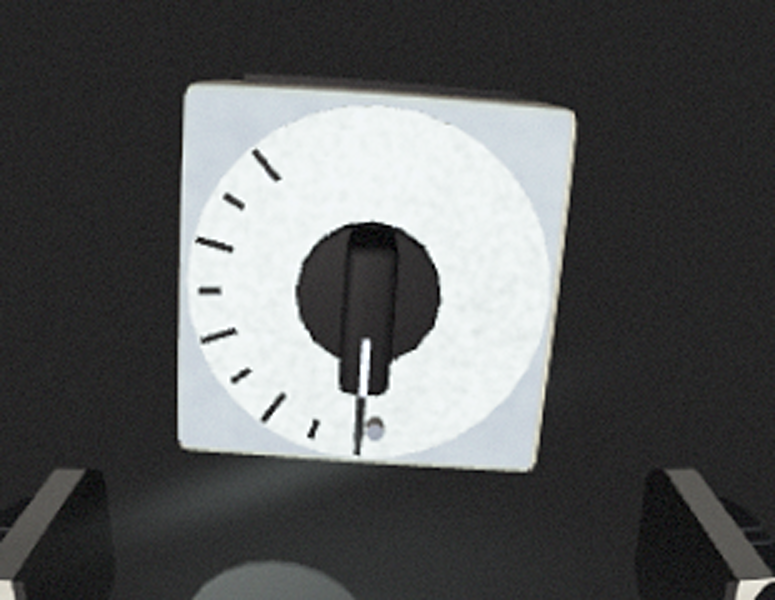

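The pointer now covers the zero tick and rests against the stop pin (w2 at 360,430). Next is the shutter tab.

Emit:
step_arm([
  [[0,0,0],[0,0,-5.4],1],
  [[0.004,-0.034,0],[0,0,0],1],
  [[0.004,-0.034,0],[0,0,0],1],
  [[0.004,-0.034,0],[0,0,0],1],
  [[0.004,-0.034,0],[0,0,0],1],
  [[0.004,-0.034,0],[0,0,0],1],
  [[0.004,-0.034,0],[0,0,0],1],
  [[0.004,-0.034,0],[0,0,0],1],
  [[0.002,-0.034,0],[0,0,0],1],
  [[0,0,0],[0,0,0],1],
])

```text
time_s: 9.42
tool_pos: [0.5595, 0.0084, 0.1812]
tool_rot: [-0.137, 0.991, -0.0, -0.001]
force: [-0.3, -0.2, -0.0]
finger_gap: 0.0856
grip_force: 0.0
```

Run:
```python
from h import *
from bench import *
import cv2
s=snapshot("wrist");im=s["img"][:,:,::-1].copy();pickle.dump(s,open("w3.pkl","wb"))
def proj(p):
    c=(np.linalg.inv(s["world_from_camera"])@np.r_[p,1])[:3];th=np.arctan2(np.hypot(*c[:2]),c[2]);r=th*s["mtx"][0,0]/np.hypot(*c[:2]);return (c[:2]*r+s["mtx"][:2,2])
b=np.array([.5457,.0084]);a=np.radians(16.);u=np.array([np.cos(a),np.sin(a)]);v=np.array([-u[1],u[0]])
for p in([*(b+.014*u+i*.013*u+j*.006*v),.113] for i in(-1,1) for j in(-1,1)): cv2.circle(im,tuple(int(x) for x in proj(p).round()),1,(0,0,255),-1)
for p in([*(b+i*u+j*.045*v),.075] for i in(-.045,.115) for j in(-1,1)): cv2.circle(im,tuple(int(x) for x in proj(p).round()),2,(0,255,0),-1)
cv2.imwrite("pics/w3.png",cv2.resize(im[100:340,170:480],None,fx=2.5,fy=2.5,interpolation=cv2.INTER_CUBIC))
to(.560,.0125,.087,196)
```

```text
now [0.5589 0.011  0.1812] shift now-frame [-0.0016  0.0011  0.0942] shift final-frame [-0.0015  0.0012  0.0942] turn [ 0.  -0.1 -0.2]
```

View pics/w3.png

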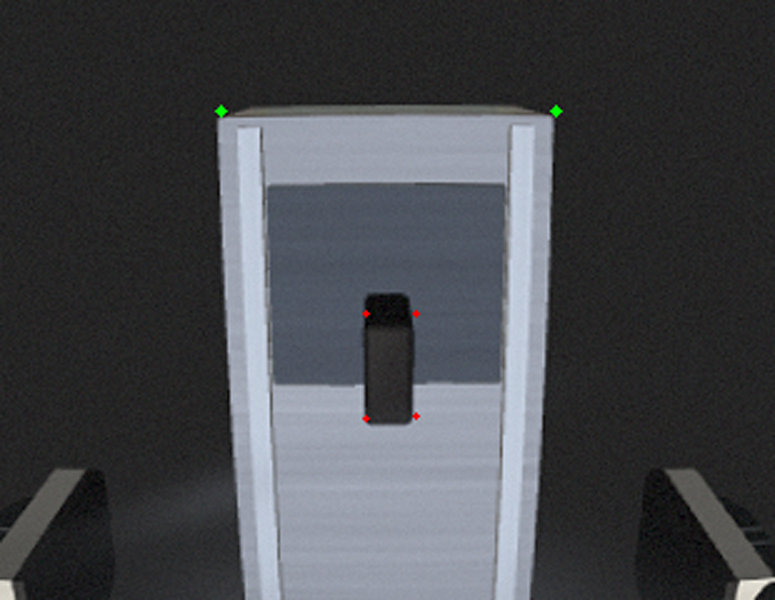

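The tab top is centred near (388,374), about 2 mm off my prediction, and the plate's mid-line is at 385 against 388. So the gauge sits about 1.3 mm along +x and 1 mm along -y of my estimate. Grip and slide.

Emit:
step_arm([
  [[-0.003,0,0.012],[0,0,-0.2],1],
  [[0,0,0.012],[0,0,0],1],
  [[0,0,0.014],[0,0,0],1],
  [[0,0,0.014],[0,0,0],1],
  [[0,0,0.014],[0,0,0],1],
  [[0,0,0.014],[0,0,0],1],
  [[0,0,0.014],[0,0,0],1],
  [[0,0,0],[0,0,0],0.5],
  [[0,0,0],[0,0,0],0],
  [[0,0,0],[0,0,0],0],
], squeeze=30)

```text
time_s: 10.3
tool_pos: [0.562, 0.0151, 0.0886]
tool_rot: [-0.141, 0.99, -0.0, 0.0]
force: [0.3, 0.0, 0.5]
finger_gap: 0.0516
grip_force: 0.0
```

Emit:
step_arm([
  [[0,0,0],[0,0,0],0],
  [[0,0,0],[0,0,0],0],
  [[0,0,0],[0,0,0],0],
  [[0,0,0],[0,0,0],0],
  [[0,0,0],[0,0,0],0],
  [[0,0,0],[0,0,0],0],
  [[0,0,0],[0,0,0],0],
  [[0,0,0],[0,0,0],0],
  [[-0.003,0,0],[0,0,0],0],
  [[-0.004,0,0],[0,0,0],0],
])

```text
time_s: 11.13
tool_pos: [0.5693, 0.0148, 0.0892]
tool_rot: [-0.141, 0.99, -0.001, 0.001]
force: [0.7, -7.5, 1.0]
finger_gap: 0.0117
grip_force: 34.5
```

Emit:
step_arm([
  [[-0.008,0,0],[0,0,0],0],
  [[-0.01,0,0],[0,0,0],0],
  [[-0.01,0,0],[0,0,0],0],
  [[-0.01,0,0],[0,0,0],0],
  [[-0.01,0,0],[0,0,0],0],
  [[-0.01,0,0],[0,0,0],0],
  [[-0.005,0,0],[0,0,0],0],
  [[-0.002,0,0],[0,0,0],0],
  [[0,0,0],[0,0,0],0],
  [[0,0,0],[0,0,0],0],
])

```text
time_s: 11.97
tool_pos: [0.629, 0.0321, 0.0889]
tool_rot: [-0.141, 0.99, -0.001, -0.003]
force: [-17.0, -12.1, 10.4]
finger_gap: 0.0112
grip_force: 35.9
```

The slide travelled 69 mm and stopped against its end. Release, lift, turn and head for post_a.

Emit:
step_arm([
  [[0,0,0],[0,0,0],1],
  [[0,0,0],[0,0,0],1],
  [[0,0,0],[0,0,0],1],
  [[0,0,-0.014],[0,0,0],1],
  [[0,0,-0.016],[0,0,0],1],
  [[0,0,-0.016],[0,0,0],1],
  [[0,0,-0.016],[0,0,6.9],1],
  [[0,0,-0.016],[0,0,6.9],1],
  [[0,0,-0.016],[0,0,6.9],1],
  [[0,0,-0.016],[0,0,6.9],1],
])

```text
time_s: 12.8
tool_pos: [0.631, 0.0347, 0.1991]
tool_rot: [0.102, 0.995, 0.0, 0.0]
force: [0.2, -0.9, -0.4]
finger_gap: 0.0854
grip_force: 0.0
```

Emit:
step_arm([
  [[0,0,0],[0,0,6.9],1],
  [[0,0,0],[0,0,6.9],1],
  [[0,0,0],[0,0,6.9],1],
  [[0,0,0],[0,0,6.9],1],
  [[0,0,0],[0,0,6.9],1],
  [[0,0,0],[0,0,6.9],1],
  [[0,0,0],[0,0,6.9],1],
  [[0,0,0],[0,0,6.9],1],
  [[0,0,0],[0,0,6.9],1],
  [[-0.02,-0.02,0],[0,0,0],1],
])

```text
time_s: 13.63
tool_pos: [0.6184, 0.0125, 0.198]
tool_rot: [0.6, 0.8, 0.001, 0.0]
force: [0.2, -0.7, -0.3]
finger_gap: 0.0857
grip_force: 0.0
```

Emit:
step_arm([
  [[-0.026,-0.025,0],[0,0,0],1],
  [[-0.026,-0.025,0],[0,0,0],1],
  [[-0.026,-0.025,0],[0,0,0],1],
  [[-0.026,-0.025,0],[0,0,0],1],
  [[-0.026,-0.025,0],[0,0,0],1],
  [[-0.026,-0.025,0],[0,0,0],1],
  [[-0.026,-0.025,0],[0,0,0],1],
  [[-0.026,-0.025,0],[0,0,0],1],
  [[0,0,0],[0,0,0],1],
  [[0,0,0],[0,0,0],1],
])

```text
time_s: 14.47
tool_pos: [0.4843, -0.2478, 0.1984]
tool_rot: [0.599, 0.8, 0.0, 0.0]
force: [-0.2, -0.6, 0.0]
finger_gap: 0.0856
grip_force: 0.0
```

```bash
cat >> h.py <<'E'
def proj(s,p):
    c=(np.linalg.inv(s["world_from_camera"])@np.r_[p,1])[:3];th=np.arctan2(np.hypot(*c[:2]),c[2]);r=th*s["mtx"][0,0]/np.hypot(*c[:2]);return (c[:2]*r+s["mtx"][:2,2])
def ww(s,px,z): # fisheye pixel -> world at height z
    q=(np.array(px)-s["mtx"][:2,2]);r=np.hypot(*q);th=r/s["mtx"][0,0]
    d=s["world_from_camera"][:3,:3]@np.r_[q/r*np.sin(th),np.cos(th)];o=s["world_from_camera"][:3,3]
    return (o+d*(z-o[2])/d[2])[:2]
E
python3 - <<'E'
from h import *
from bench import *
import cv2
t=snapshot("top");s=snapshot("wrist");im=s["img"][:,:,::-1].copy();pickle.dump((t,s),open("w4.pkl","wb"))
for p in([.4786,-.2557,.055],[.4528,-.1240,.055]):
    q=proj(s,p);print(q);cv2.circle(im,tuple(int(x) for x in q.round()),2,(0,0,255),-1)
A=cv2.resize(t["img"][160:260,265:345][:,:,::-1],None,fx=4.8,fy=4.8,interpolation=cv2.INTER_CUBIC)
B=cv2.resize(im[60:420,:480],(400,300),interpolation=cv2.INTER_AREA) 
cv2.imwrite("pics/w4.png",np.hstack([A,cv2.copyMakeBorder(B,0,180,0,0,cv2.BORDER_CONSTANT)]))
to(.4786,-.2557,.022,106)
E
```

```text
[307.8089869  224.46726783]
[323.7576051   53.52598322]
now [ 0.4851 -0.2461  0.1984] shift now-frame [-0.0074 -0.009   0.1764] shift final-frame [-0.0075 -0.0089  0.1764] turn [ 0.  -0.   0.5]
```

View pics/w4.png

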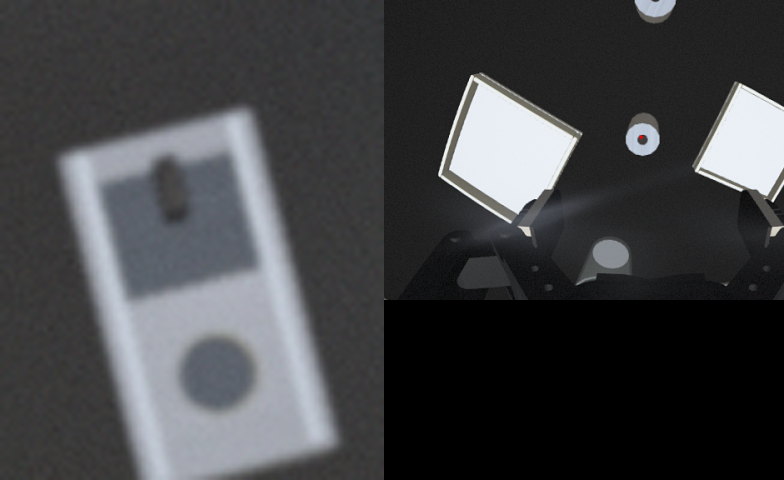

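The shutter is open and the bore is clear, centred at crop (218,372), which is about (310,237) in the top image. Post_a lies exactly on my prediction, so I'll go down and grip it.

Emit:
step_arm([
  [[-0.0075,-0.009,0],[0,0,0.5],1],
  [[0,0,0.02],[0,0,0],1],
  [[0,0,0.022],[0,0,0],1],
  [[0,0,0.022],[0,0,0],1],
  [[0,0,0.022],[0,0,0],1],
  [[0,0,0.022],[0,0,0],1],
  [[0,0,0.022],[0,0,0],1],
  [[0,0,0.022],[0,0,0],1],
  [[0,0,0.015],[0,0,0],1],
  [[0,0,0.009],[0,0,0],1],
], squeeze=40)

```text
time_s: 15.4
tool_pos: [0.4778, -0.2555, 0.0205]
tool_rot: [0.601, 0.799, 0.0, -0.001]
force: [1.5, -0.8, -0.9]
finger_gap: 0.0855
grip_force: 0.0
```

Emit:
step_arm([
  [[0,0,0],[0,0,0],0.6],
  [[0,0,0],[0,0,0],0.4],
  [[0,0,0],[0,0,0],0.2],
  [[0,0,0],[0,0,0],0],
  [[0,0,0],[0,0,0],0],
  [[0,0,0],[0,0,0],0],
  [[0,0,0],[0,0,0],0],
  [[0,0,0],[0,0,0],0],
  [[0,0,0],[0,0,0],0],
  [[0,0,0],[0,0,0],0],
])

```text
time_s: 16.23
tool_pos: [0.4788, -0.2568, 0.0234]
tool_rot: [0.602, 0.799, -0.0, 0.001]
force: [0.1, 0.4, 7.2]
finger_gap: 0.0319
grip_force: 39.4
```

Run:
```python
from h import *
t,_=pickle.load(open("w4.pkl","rb"))
c=lambda p:np.array(p)/4.8+[264.6,159.6]
b=w(t,c((218,372)),.075)[0];print("bore",b, "near bevel",w(t,c((218,372)),.073))
to(*b,.17,106)
```

```text
bore [0.54642046 0.00877535] near bevel [[0.54660039 0.00876436]]
now [ 0.4788 -0.2568  0.0234] shift now-frame [ 0.2364  0.1384 -0.1468] shift final-frame [ 0.2366  0.1382 -0.1466] turn [ 0.1  0.1 -0. ]
```

Emit:
step_arm([
  [[0,0,-0.012],[0,0,0],0],
  [[0,0,-0.03],[0,0,0],0],
  [[0,0,-0.035],[0,0,0],0],
  [[0,0,-0.023],[0,0,0],0],
  [[0.02,0.012,0],[0,0,0],0],
  [[0.03,0.017,0],[0,0,0],0],
  [[0.03,0.017,0],[0,0,0],0],
  [[0.03,0.018,0],[0,0,0],0],
  [[0.03,0.018,0],[0,0,0],0],
  [[0.03,0.018,0],[0,0,0],0],
])

```text
time_s: 17.07
tool_pos: [0.5277, -0.0638, 0.1226]
tool_rot: [0.602, 0.799, 0.0, 0.0]
force: [-0.3, 0.1, -2.7]
finger_gap: 0.0322
grip_force: 39.9
```

Emit:
step_arm([
  [[0.03,0.018,0],[0,0,0],0],
  [[0.02,0.012,0],[0,0,0],0],
  [[0.015,0.008,0],[0,0,0],0],
  [[0,0,0],[0,0,0],0],
  [[0,0,0],[0,0,0],0],
  [[0,0,0],[0,0,0],0],
  [[0,0,0],[0,0,0],0],
  [[0,0,0],[0,0,0],0],
  [[0,0,0],[0,0,0],0],
  [[0,0,0],[0,0,0],0],
])

```text
time_s: 17.9
tool_pos: [0.5461, 0.007, 0.1223]
tool_rot: [0.602, 0.798, -0.0, 0.0]
force: [-0.1, 0.8, -2.5]
finger_gap: 0.0319
grip_force: 40.0
```

Run:
```python
from h import *
from bench import *
import cv2
s=snapshot("wrist");c=snapshot("scene");pickle.dump((s,c),open("w5.pkl","wb"))
im=s["img"][:,:,::-1]
A=cv2.resize(im[120:420,180:460],(448,480),interpolation=cv2.INTER_CUBIC)
B=cv2.resize(c["img"][190:310,275:375][:,:,::-1],None,fx=3.5,fy=4,interpolation=cv2.INTER_CUBIC)
cv2.imwrite("pics/w5.png",np.hstack([A,B]))
to(.5464,.0083,.1,106)
```

```text
now [0.5461 0.0073 0.1223] shift now-frame [0.0009 0.0006 0.0223] shift final-frame [0.0009 0.0005 0.0223] turn [-0. -0. -0.]
```

View pics/w5.png

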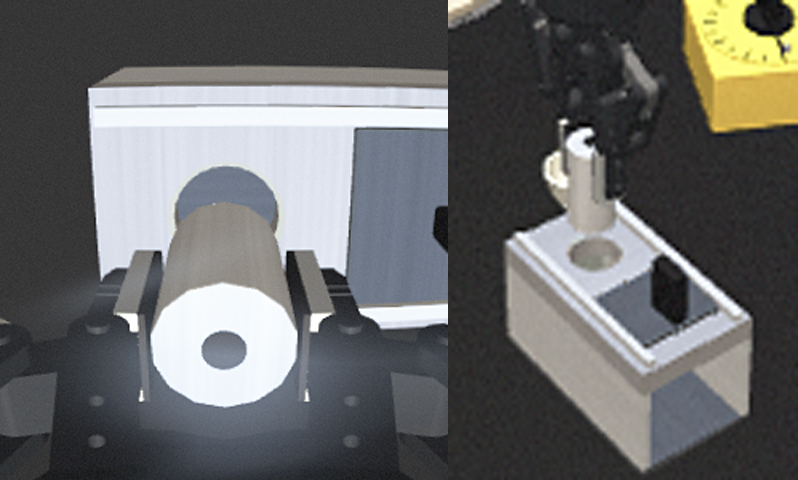

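Run:
```python
from h import *
s,_=pickle.load(open("w5.pkl","rb"))
c=lambda p:np.array(p)/1.6+[180,120]
M=np.array([[np.cos(np.radians(106)),np.sin(np.radians(106))],[np.sin(np.radians(106)),-np.cos(np.radians(106))]])
tcp=np.array([.5461,.0073])
for n,p,z in(("holeTop",(223,349),.154),("topL",(151,345),.154),("topR",(298,345),.154),("topfar",(224,405),.154),("topnear",(224,283),.154),("bore far",(226,165),.074),("boreL",(174,212),.074),("boreR",(278,212),.074)):
    print(n,(M@(ww(s,c(p),z)-tcp)).round(4))
```

```text
holeTop [-0.0008  0.0007]
topL [ 0.    -0.015]
topR [-0.0001  0.0169]
topfar [-0.0164  0.0009]
topnear [0.0153 0.0009]
bore far [0.0191 0.0017]
boreL [ 0.0027 -0.016 ]
boreR [0.0026 0.0193]
```

Emit:
step_arm([
  [[0.0012,0.0007,0],[0,0,0],0],
  [[0,0,0.006],[0,0,0],0],
  [[0,0,0.006],[0,0,0],0],
  [[0,0,0.004],[0,0,0],0],
  [[0,0,0.004],[0,0,0],0],
  [[0,0,0.004],[0,0,0],0],
  [[0,0,0.004],[0,0,0],0],
  [[0,0,0.004],[0,0,0],0],
  [[0,0,0],[0,0,0],0],
  [[0,0,0],[0,0,0],0],
])

```text
time_s: 18.83
tool_pos: [0.5465, 0.0089, 0.0901]
tool_rot: [0.602, 0.799, -0.0, -0.0]
force: [-0.1, -1.0, -1.5]
finger_gap: 0.0317
grip_force: 40.0
```

It is 8 mm inside the bore with no contact force. A little lower, then release and lift.

Emit:
step_arm([
  [[0,0,0.004],[0,0,0],0],
  [[0,0,0.003],[0,0,0],0],
  [[0,0,0],[0,0,0],0],
  [[0,0,0],[0,0,0],0],
  [[0,0,0],[0,0,0],0.7],
  [[0,0,0],[0,0,0],0.7],
  [[0,0,0],[0,0,0],0.7],
  [[0,0,0],[0,0,0],0.7],
  [[0,0,0],[0,0,0],0.7],
  [[0,0,0],[0,0,0],0.7],
])

```text
time_s: 19.67
tool_pos: [0.5466, 0.0089, 0.0834]
tool_rot: [0.602, 0.799, 0.0, 0.0]
force: [0.0, -0.7, 0.1]
finger_gap: 0.0594
grip_force: 0.0
```

Emit:
step_arm([
  [[0,0,-0.01],[0,0,0],0.7],
  [[0,0,-0.02],[0,0,0],0.7],
  [[0,0,-0.03],[0,0,0],1],
  [[0,0,-0.03],[0,0,0],1],
  [[0,0,-0.01],[0,0,0],1],
  [[-0.02,-0.015,0],[0,0,0],1],
  [[-0.02,-0.02,0],[0,0,0],1],
  [[-0.02,-0.02,0],[0,0,0],1],
  [[-0.02,-0.02,0],[0,0,0],1],
  [[0,0,0],[0,0,0],1],
])

```text
time_s: 20.5
tool_pos: [0.4948, -0.0918, 0.1836]
tool_rot: [0.603, 0.798, -0.001, 0.0]
force: [-0.5, 0.8, -0.3]
finger_gap: 0.0855
grip_force: 0.0
```

Run:
```python
from h import *
from bench import *
import cv2
t=snapshot("top");c=snapshot("scene");s=snapshot("wrist");pickle.dump((t,c,s),open("w6.pkl","wb"))
A=cv2.resize(t["img"][190:310,265:385][:,:,::-1],(400,400),interpolation=cv2.INTER_CUBIC)
B=cv2.resize(c["img"][210:310,275:375][:,:,::-1],(400,400),interpolation=cv2.INTER_CUBIC)
cv2.imwrite("pics/w6.png",np.hstack([A,B]))
# post_b top disc found in wrist image near its expected place
print("exp b",proj(s,[.4528,-.124,.055]))
to(.4528,-.124,.022,106)
```

```text
exp b [252.32382898 247.71535293]
now [ 0.4966 -0.0886  0.1836] shift now-frame [-0.022  -0.0519  0.1616] shift final-frame [-0.022  -0.0519  0.1616] turn [ 0.  0. -0.]
```

View pics/w6.png

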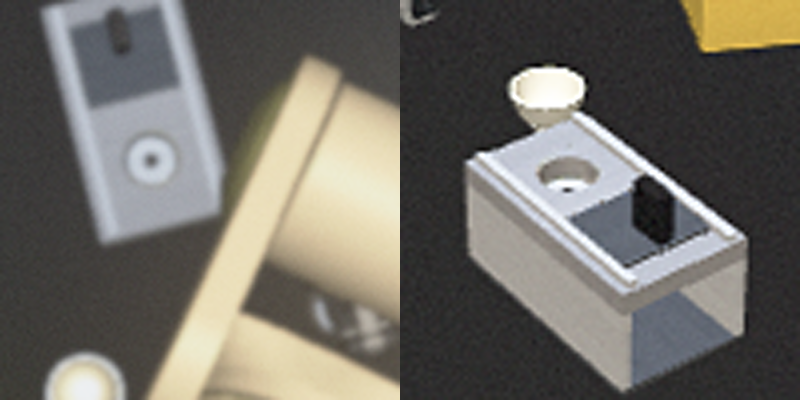

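Post_a stands in the catch; its top shows through the bore below the plate. Now post_b.

Emit:
step_arm([
  [[-0.011,-0.026,0],[0,0,0],1],
  [[-0.011,-0.026,0],[0,0,0],1],
  [[0,0,0.02],[0,0,0],1],
  [[0,0,0.025],[0,0,0],1],
  [[0,0,0.025],[0,0,0],1],
  [[0,0,0.025],[0,0,0],1],
  [[0,0,0.025],[0,0,0],1],
  [[0,0,0.025],[0,0,0],1],
  [[0,0,0.012],[0,0,0],1],
  [[0,0,0.004],[0,0,0],1],
])

```text
time_s: 21.48
tool_pos: [0.452, -0.1228, 0.0204]
tool_rot: [0.601, 0.799, -0.0, -0.002]
force: [-0.7, 0.8, 0.4]
finger_gap: 0.0855
grip_force: 0.0
```

Emit:
step_arm([
  [[0,0,0],[0,0,0],0.6],
  [[0,0,0],[0,0,0],0.4],
  [[0,0,0],[0,0,0],0.2],
  [[0,0,0],[0,0,0],0],
  [[0,0,0],[0,0,0],0],
  [[0,0,0],[0,0,0],0],
  [[0,0,0],[0,0,0],0],
  [[0,0,0],[0,0,0],0],
  [[0,0,0],[0,0,0],0],
  [[0,0,0],[0,0,0],0],
])

```text
time_s: 22.32
tool_pos: [0.4532, -0.1243, 0.0234]
tool_rot: [0.602, 0.799, 0.0, 0.001]
force: [-1.3, 1.0, 5.4]
finger_gap: 0.038
grip_force: 39.7
```

```bash
python3 -c "
from h import *;to(.6082,-.238,.1,106)"
```

```text
now [ 0.4532 -0.1243  0.0234] shift now-frame [-0.1521  0.1178 -0.0762] shift final-frame [-0.152   0.1177 -0.0766] turn [ 0.1  0.1 -0. ]
```

Emit:
step_arm([
  [[0,0,-0.012],[0,0,0],0],
  [[0,0,-0.025],[0,0,0],0],
  [[0,0,-0.025],[0,0,0],0],
  [[-0.018,0.014,0],[0,0,0],0],
  [[-0.023,0.018,0],[0,0,0],0],
  [[-0.023,0.018,0],[0,0,0],0],
  [[-0.023,0.018,0],[0,0,0],0],
  [[-0.023,0.018,0],[0,0,0],0],
  [[-0.022,0.018,0],[0,0,0],0],
  [[-0.014,0.01,0],[0,0,0],0],
])

```text
time_s: 23.15
tool_pos: [0.604, -0.2345, 0.0846]
tool_rot: [0.602, 0.798, 0.0, 0.001]
force: [-0.8, -0.8, -1.4]
finger_gap: 0.0383
grip_force: 40.7
```

Emit:
step_arm([
  [[-0.006,0.004,0],[0,0,0],0],
  [[0,0,0],[0,0,0],0],
  [[0,0,0],[0,0,0],0],
  [[0,0,0.01],[0,0,0],0],
  [[0,0,0.01],[0,0,0],0],
  [[0,0,0.01],[0,0,0],0],
  [[0,0,0.01],[0,0,0],0],
  [[0,0,0.008],[0,0,0],0],
  [[0,0,0],[0,0,0],0],
  [[0,0,0],[0,0,0],0],
])

```text
time_s: 23.98
tool_pos: [0.6076, -0.2376, 0.0357]
tool_rot: [0.602, 0.799, -0.0, -0.001]
force: [0.4, -0.2, -2.0]
finger_gap: 0.0379
grip_force: 40.7
```

```bash
python3 -c "
from h import *;to(.6082,-.238,.0275,106)"
```

```text
now [ 0.6076 -0.2376  0.0357] shift now-frame [-0.0005  0.0004  0.0082] shift final-frame [-0.0005  0.0004  0.0082] turn [-0. -0. -0.]
```

Emit:
step_arm([
  [[0,0,0.003],[0,0,0],0],
  [[0,0,0.002],[0,0,0],0],
  [[0,0,0.002],[0,0,0],0],
  [[0,0,0.001],[0,0,0],0],
  [[0,0,0],[0,0,0],0],
  [[0,0,0],[0,0,0],0],
  [[0,0,0],[0,0,0],0.5],
  [[0,0,0],[0,0,0],0.6],
  [[0,0,0],[0,0,0],0.7],
  [[0,0,0],[0,0,0],0.7],
])

```text
time_s: 24.82
tool_pos: [0.6079, -0.2379, 0.0285]
tool_rot: [0.602, 0.799, 0.0, 0.0]
force: [-0.3, 0.1, 0.4]
finger_gap: 0.0598
grip_force: 0.0
```

Emit:
step_arm([
  [[0,0,0],[0,0,0],0.7],
  [[0,0,0],[0,0,0],0.7],
  [[0,0,-0.01],[0,0,0],0.7],
  [[0,0,-0.02],[0,0,0],0.7],
  [[0,0,-0.03],[0,0,0],0.8],
  [[0,0,-0.03],[0,0,0],1],
  [[0,0,-0.03],[0,0,0],1],
  [[0,0,-0.03],[0,0,0],1],
  [[0,0,-0.01],[0,0,0],1],
  [[0,0,0],[0,0,0],1],
])

```text
time_s: 25.65
tool_pos: [0.6087, -0.2383, 0.192]
tool_rot: [0.602, 0.799, 0.0, 0.003]
force: [-0.2, 0.2, -0.8]
finger_gap: 0.0854
grip_force: 0.0
```

Run:
```python
from h import *
from bench import *
import cv2
s=snapshot("wrist");g=cv2.cvtColor(s["img"],cv2.COLOR_RGB2GRAY)
# numeric check: top disc ring of post_b, hole centre expected at (.608,-.238,.059)
e=proj(s,[.608,-.238,.059]);print("expected hole",e)
x,y=e.round().astype(int);p=g[y-40:y+41,x-40:x+41]
print(cv2.resize(p,(21,21),interpolation=cv2.INTER_AREA))
```

```text
expected hole [316.95089343 217.93881565]
[[239 239 239 239 239 239 239 239 239 239 239 239 239 239 239 239 239 239
  238 239 239]
 [239 238 239 239 239 239 239 239 229 178 167 174 201 237 239 239 239 239
  239 239 239]
 [239 239 239 239 239 239 238 163 101  91  92  92  93 127 214 239 239 239
  239 239 239]
 [239 239 239 239 239 239 160  89  91  91  93  93  92  93 110 227 239 239
  239 239 239]
 [239 239 239 239 239 215  87  92 121 162 165 161 140 105  92 141 239 239
  239 239 239]
 [239 239 239 239 239 163 108 178 199 200 197 194 194 193 149 100 230 239
  239 239 239]
 [239 239 239 239 237 136 186 196 199 198 197 193 196 196 197 148 202 239
  239 239 239]
 [239 239 239 239 220 183 195 199 200 198 196 193 198 196 198 192 194 239
  239 239 239]
 [239 239 239 239 206 194 197 199 199 197 190 195 197 196 195 193 197 237
  239 239 239]
 [239 239 239 239 202 195 198 200 198 140  76 101 185 198 192 195 194 226
  239 239 239]
 [239 239 239 239 203 196 199 200 197  78  62  61 151 196 193 196 195 227
  239 239 239]
 [239 239 239 239 210 199 200 197 197 106  61  66 174 192 195 196 193 234
  239 239 239]
 [239 239 239 239 221 199 200 197 194 190 160 176 197 192 196 196 194 235
  239 239 239]
 [239 239 239 239 236 201 198 196 192 198 196 198 193 195 196 192 216 239
  239 239 239]
 [239 239 239 239 239 230 198 193 195 197 196 196 192 195 194 206 236 239
  239 239 239]
 [239 239 239 239 239 239 226 202 197 195 197 192 195 196 213 237 239 239
  239 239 239]
 [239 239 239 239 239 239 239 233 224 212 208 208 218 231 239 239 239 239
  239 239 239]
 [220 240 239 239 239 239 239 239 239 239 239 239 239 239 239 239 239 239
  239 239 239]
 [112 147 208 238 239 239 239 239 239 239 239 239 239 239 239 239 239 239
  239 239 239]
 [197 142 112 132 184 227 239 239 239 239 239 239 239 239 239 239 239 239
  239 239 229]
 [123 214 211 161 114 115 170 217 240 239 239 239 239 239 239 239 238 239
  238 239 166]]
```

The hole sits at the expected centre, so post_b stands upright on the white tray floor. The arm is clear of everything, so I'm handing in.

```bash
python3 -c "
from bench import *;print(finish_job())"
```

```text
the job is handed in; nothing more can be done
None
```

I handed the job in at about 26 s, with no verdict returned; from the images the knob is at its zero stop, the shutter fully open, post_a in the catch and post_b upright in the smaller tray, and the arm stayed well clear of the flask, beaker and wash bottle throughout.

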